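# Prime the counter-top hand lubricator

## Task

Two hand lubricator pumps are screwed to the service counter; prime the one with the round tank. With shut fingertips press its palm plunger right down and let it spring right up again, stroke after stroke, until the steel indicator pin beside it stands fully out (black ring showing above the gland), and then stop: let the plunger come up and give it no further stroke. Do not touch the pins, do not press the other pump's plunger, and leave the loose things on the counter where they are.

Things in the scene. Friction and masses are not known exactly. Their poses are not given: they have to be found in the camera images.
- pump: The hand lubricator pump to work: the one with the round tank. Grey body 80 x 150 mm and 85 mm high on a 110 x 180 mm foot plate screwed to the counter, with a ROUND tank 84 mm across (white, dark lid at 74 mm, cap to 84 mm) on its +x side, out to x = 125 mm. Origin under the middle of the grey body. Plunger axis at its (x, y) = (0, -42) mm, indicator pin axis at (0, +42) mm; z up.
- pump_plunger_top (a point): centre of the flat top of the round-tank pump's palm plunger: black mushroom head 48 mm across and 14 mm thick on a 16 mm rod with a coil spring, top 143 mm above the counter when up. The point moves with the head. Press it straight down.
- pump_plunger (a joint): how far the plunger is pressed (m): 0 up, 0.024 at its bottom stop. It springs back up by itself; pressing takes about 4 N at the top, rising to about 14 N just above the bottom stop.
- pump_pin_top (a point): centre of the top end of the round-tank pump's indicator pin: upright bare steel rod 18 mm across that rises out of a dark 32 mm gland whose top lies 95 mm above the counter. Moves with the pin.
- pump_pin (a joint): how far the indicator pin stands out of its gland (m): 0 level with the gland (within 1 mm), 0.056 fully out, when the black rubber ring round the pin shows just above the gland (2 to 8 mm above it). Starts between 0 and 0.034 and stays where it is between strokes.
- spare: The other hand lubricator pump, to be left alone: the one with the square tank. Grey body 80 x 150 mm and 85 mm high on a 110 x 180 mm foot plate screwed to the counter, with a SQUARE tank 80 x 130 mm (white, dark lid at 74 mm, cap to 84 mm) on its +x side, out to x = 125 mm. Origin under the middle of the grey body. Plunger axis at its (x, y) = (0, -42) mm, indicator pin axis at (0, +42) mm; z up.
- spare_plunger_top (a point): centre of the flat top of the square-tank pump's palm plunger: black mushroom head 48 mm across and 14 mm thick on a 16 mm rod with a coil spring, top 143 mm above the counter when up. The point moves with the head. Press it straight down.
- spare_plunger (a joint): how far the plunger is pressed (m): 0 up, 0.024 at its bottom stop. It springs back up by itself; pressing takes about 4 N at the top, rising to about 14 N just above the bottom stop.
- spare_pin_top (a point): centre of the top end of the square-tank pump's indicator pin: upright bare steel rod 18 mm across that rises out of a dark 32 mm gland whose top lies 95 mm above the counter. Moves with the pin.
- spare_pin (a joint): how far the indicator pin stands out of its gland (m): 0 level with the gland (within 1 mm), 0.056 fully out, when the black rubber ring round the pin shows just above the gland (2 to 8 mm above it). Starts between 0 and 0.034 and stays where it is between strokes. Not to be moved.
- pump_rod: the visible rod of the working pump's indicator pin, 18 mm across; origin on the pin's axis, level with the counter when the pin is in, rising with it. Not to be touched. A ratchet lifts it: each full stroke, down to the stop, ends with it at 14, 28, 42 or 56 mm; part strokes do less or nothing. After about 5 mm of free travel (0 to 18 on the first stroke) it rises 0.75 of what the plunger sinks. The plunger must rise to within 4 mm of its top to catch again. 2 to 4 strokes.
- spare_rod: the same for the other pump
- wipes: closed round canister of wipes, 74 mm across, 170 mm tall, upright; origin under its centre
- tape: roll of tape lying flat, 84 mm across, 24 mm high; origin under its centre
- parts_box: small cardboard box 60 x 70 x 45 mm; origin under its centre
- pen_cup: open aluminium cup, 72 mm across, 95 mm tall; origin under its centre
- wrench: steel spanner 170 mm long lying flat; origin under its middle, x along it
- stapler: desk stapler 130 x 34 x 45 mm; origin under its middle, x along it
- mug: white mug 80 mm across, 90 mm tall, handle to its +y; origin under its centre

How it is judged:
By the outcome, as a careful person would: the job done as asked, in the order asked, and still so for the second after the job is handed in, with the robot touching nothing.
It also fails if it takes over 45 s, if anything falls off the work surface, if the arm or the gripper's body presses on something with over 40 N, if the wrist force passes 120 N, or if a joint passes its speed limit or range.

## Robot

A 6-joint arm with a two-finger parallel gripper is mounted at the origin on the work surface. World frame = base frame: x ahead of the robot, y to its left, z up, the work surface at z = 0. Lengths are in m, angles in rad, forces in N, time in s.
With the tool pointing down it reaches from about 0.25 to 0.8 m from the base axis. Payload 8.5 kg.
Tool frame: the origin (TCP) lies between the finger pads; the fingertips stand 17 mm ahead of it and the grasp point (between the pads) lies 2 mm behind it; z points along the fingers, y is the line along which they close (so a half turn about z gives the same grasp; the last joint's range is limited). The gripper opens to 85 mm and grips with 20 to 120 N. Pads are 22 mm wide; open, the fingers measure 114 mm over their backs; the gripper's body (76 mm by 85 mm) begins 54 mm behind the grasp point. The pads swing forward as they close: fully open they stand 13 mm farther back than shut.
Start: joints at [1.271, 0.238, -0.013, 1.319, 0, 1.571], TCP at [0.155, 0.502, 0.248] pointing down, gripper open.
Joint ranges: [-2.66, 2.66], [-1.03, 1.9], [-1.14, 1.46], [-1.82, 2.27], [-1.45, 1.34], [-3.14, 3.14]. Speed limits (rad/s): [2.22, 2.22, 2.79, 3.14, 3.14, 3.14].

## Interface

Orientations are given as a rotation vector (axis times angle).
In Python, from bench import robot gives the robot as it stands.
- The arm moves only by the tool jog_arm, never from a script. Its argument "moves" is a list of rows, each an object of numbers: "hand": the closure, from -1 (fully open) to 1 (shut), so that 0 is half open; "x", "y", "z": the shift along the tool's x, y, z in m; "yaw": the turn about the tool's z in degrees. In form: [{"hand": .., "x": .., "y": .., "z": .., "yaw": ..}, ...]. A call has 1 to 12 rows; each row shifts and turns the commanded pose from where the row before left it, along the tool's axes as they then stand; what a row does not reach is not made up. A row lasts 1/8 s, in which the tool goes at most 62.5 mm and 10.7 degrees, less where a joint would pass 70% of its speed; a pose out of reach is approached as far as the arm can. A call is refused whole if a number of a shift passes 0.0625 or a number of a turn 10.7, either way. A call with a gripper value outside its range is refused whole. The fingers move at their own pace and stop on an object; the grip force is fixed at half the most. Time passes only in rows, so rows that do not move let the fingers close. It gives the time, the measured TCP pose, the force, the opening and the grip force at its end, in the units of the state.
- robot.get_obs(): the state, without advancing time (a new reading comes with each control period).
- robot.grab_frame(name): name is "scene" or "top" or "wrist"; returns a dict with "image" (400x640x3 uint8, red, green, blue), "vfov" (degrees; the focal length in pixels is half the picture's height over the tangent of half this angle, whatever the lens; pixels are square), "cx", "cy" (the principal point, pixels), "rvec" (rotation vector, rad) and "tvec" (3), from world to camera coordinates, as OpenCV has them; the wrist camera has in their place "mount" (4x4, takes a point from camera to tool coordinates, whose origin is the TCP and whose axes are the flange's). Camera axes: x right, y down, z forward; pixel columns grow to the right and rows downward; lengths in m; the calibration is good to about 2 mm. A picture is of the moment at which its call begins: read the wrist's pose just before it. There is no depth.
- robot.sign_off(): hands the job in; it is judged then, once.
The state is a dict: "clock": time; "joint_positions": joint angles; "qd": joint speeds; "joint_torque": joint torques, N m; "tcp_pos": TCP position; "eef_rot": TCP orientation; "wrist_force": force on the tool from outside, world axes, zero at the start; "moment": the same for the moment, N m; "finger_gap": opening from 0.0 (shut) to 1.0 (fully open); "grip_force": force on a finger pad.
Only numpy, scipy, OpenCV 4.12 (cv2) and the standard library are available. Lean on these libraries where they do the work, as an engineer would, in place of code of your own. Each camera call takes 0.05 s, during which the arm holds its last target. There are 200 camera calls.

## Working session

There is one attempt and no reset: what is moved stays moved. The work goes in short steps, Python scripts to look and compute and a tool call to move; the robot and the scene stay as the last step left them, time stands still between calls to the robot, and variables do not carry over. Pictures are saved under pics/ and viewed, at most 10 in all, crops included, and the job is handed in when it is done.

Besides the shell and the picture viewer there is one more tool, called after "Emit:" as name([rows], argument=value, ...), one row to a line, values as JSON. jog_arm: Moves the arm, as the interface text tells. Its arguments: {"type":"object","properties":{"moves":{"type":"array","items":{"type":"object","properties":{"hand":{"type":"number"},"x":{"type":"number"},"y":{"type":"number"},"z":{"type":"number"},"yaw":{"type":"number"}}}}},"required":["moves"]}

```bash
mkdir -p pics; cat > h.py <<'E'
import numpy as np, cv2
from bench import robot
def grab(n,save=None):
    o=robot.get_obs(); f=robot.grab_frame(n)
    if save: cv2.imwrite('pics/'+save,f['image'][:,:,::-1])
    h=f['image'].shape[0]; fl=h/2/np.tan(np.radians(f['vfov'])/2)
    K=np.array([[fl,0,f['cx']],[0,fl,f['cy']],[0,0,1]])
    if 'mount' in f:
        T=np.eye(4);T[:3,:3]=cv2.Rodrigues(np.array(o['eef_rot'],float))[0];T[:3,3]=o['tcp_pos'];M=T@np.array(f['mount']);R=M[:3,:3].T;t=-R@M[:3,3]
    else: R=cv2.Rodrigues(np.array(f['rvec'],float))[0];t=np.array(f['tvec'],float).ravel()
    return f['image'],K,R,t
def ray(px,K,R,t,z):
    d=R.T@np.linalg.inv(K)@[px[0],px[1],1.];c=-R.T@t
    return c+d*(z-c[2])/d[2]
def proj(p,K,R,t):
    q=K@(R@np.array(p)+t);return q[:2]/q[2]
E
python3 - <<'E'
from h import *
for n in('scene','top'):
    im,K,R,t=grab(n,n+'.png');print(n,K[0,0],-R.T@t)
print(robot.get_obs())
E
```

```text
scene 520.7933957559105 [1.75124981 0.57656377 1.02166835]
top 423.076070059845 [0.34668322 0.02206363 1.42895976]
{'clock': 0.1, 'joint_positions': array([ 1.27098736e+00,  2.38695306e-01, -1.41453699e-02,  1.31920028e+00,
       -2.16550759e-05,  1.57081032e+00]), 'qd': array([-0.00010151, -0.00149558,  0.00127248, -0.00037643, -0.00088123,
        0.00144946]), 'joint_torque': array([ 9.72830749e-04, -5.39722967e+01,  3.46996987e+01,  1.33791825e-02,
        1.08126906e-04, -3.92218311e-07]), 'tcp_pos': array([0.15495751, 0.50125341, 0.24776484]), 'eef_rot': array([-4.69174091e-01, -3.10619430e+00,  1.93810817e-03]), 'wrist_force': array([ 0.04143009, -0.27817776, -0.49629927]), 'moment': array([-0.0258811 , -0.04739033, -0.03521368]), 'grip_force': 0.0, 'finger_gap': 1.0003239685953944}
```

View pics/top.png

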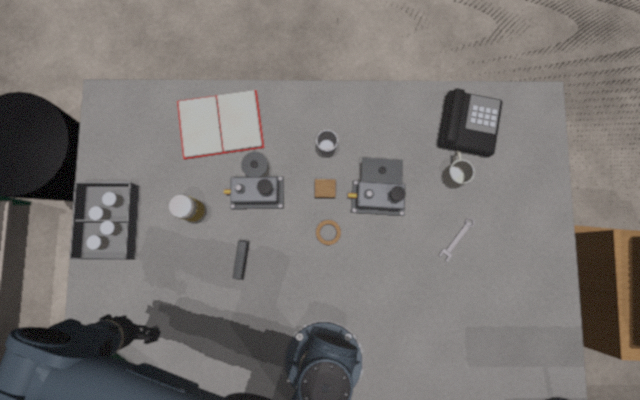

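View pics/scene.png

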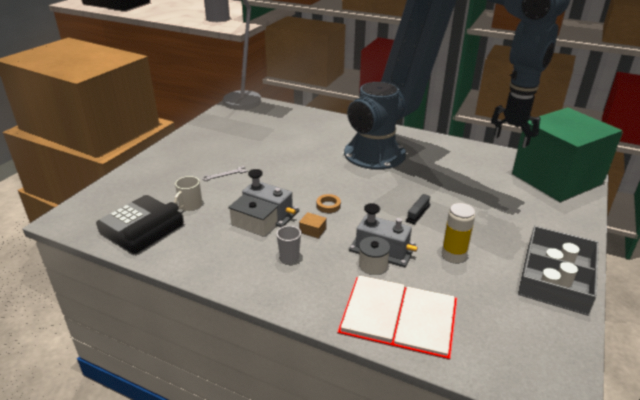

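The top view shows the round-tank pump with its plunger at about (265,187) and pin at about (239,188). The square-tank pump is at (380,195), and the canister at (185,208). I'll measure the head in both views.

```bash
python3 - <<'E'
from h import *
L=[]
for n,(x0,y0,x1,y1),z in(('top',(254,176,276,199),.143),('scene',(362,203,382,217),.136)):
    im,K,R,t=grab(n); g=im[y0:y1,x0:x1].max(2).astype(np.uint8)
    m=(g<45).astype(np.uint8)
    k,l,s,c=cv2.connectedComponentsWithStats(m); i=1+s[1:,4].argmax()
    p=c[i]+[x0,y0]; print(n,s[i],p,ray(p,K,R,t,z)); 
    cv2.imwrite('pics/m_%s.png'%n,cv2.resize(np.hstack([im[y0:y1,x0:x1,::-1],cv2.merge([m*255]*3)]),None,fx=12,fy=12,interpolation=0))
    if n=='top':
        for q,zz in(((239,188),.1),((254,162),.084)): print(ray(q,K,R,t,zz))
a=cv2.imread('pics/m_top.png');b=cv2.imread('pics/m_scene.png')
b=cv2.copyMakeBorder(b,0,0,0,a.shape[1]-b.shape[1],0);cv2.imwrite('pics/m.png',np.vstack([a,b]))
E
```

```text
Traceback (most recent call last):
ValueError: attempt to get argmax of an empty sequence
```

```bash
python3 - <<'E'
from h import *
for n,(x0,y0,x1,y1),z in(('top',(254,176,276,199),.143),('scene',(362,203,382,217),.136)):
    im,K,R,t=grab(n); g=im[y0:y1,x0:x1].max(2).astype(np.uint8)
    th=(int(g.min())+int(np.median(g)))//2+5 if n=='top' else int(g.min())+25
    m=(g<th).astype(np.uint8)
    k,l,s,c=cv2.connectedComponentsWithStats(m); i=1+s[1:,4].argmax()
    p=c[i]+[x0,y0]; print(n,g.min(),th,s[i],p,ray(p,K,R,t,z)); 
    cv2.imwrite('pics/m_%s.png'%n,cv2.resize(np.hstack([im[y0:y1,x0:x1,::-1],cv2.merge([m*255]*3)]),None,fx=12,fy=12,interpolation=0))
    if n=='top':
        for q,zz in(((239,188),.1),((254,162),.084)): print(ray(q,K,R,t,zz))
a=cv2.imread('pics/m_top.png');b=cv2.imread('pics/m_scene.png')
b=cv2.copyMakeBorder(b,0,0,0,a.shape[1]-b.shape[1],0);cv2.imwrite('pics/m.png',np.vstack([a,b]))
E
```

```text
top 56 84 [  4   4  15  16 190] [264.9        187.35263158] [0.54735038 0.18457402 0.143     ]
[0.55165624 0.27213888 0.1       ]
[0.63952947 0.22899239 0.084     ]
scene 22 47 [  3   1  14  11 105] [371.55238095 208.83809524] [0.55466505 0.18612296 0.136     ]
```

View pics/m.png

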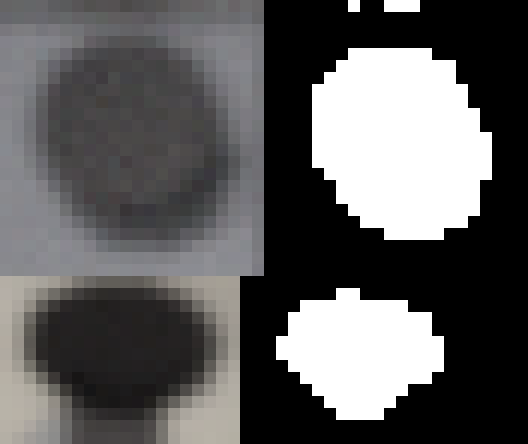

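The head is near (0.549, 0.186) and the pin lies along +y, so the pump's yaw is about 0. I'll shut the fingers and travel high, clear of the canister.

Emit:
jog_arm([
  {"hand":1,"x":-0.052,"y":-0.0205,"z":0,"yaw":0},
  {"hand":1,"x":-0.052,"y":-0.0205,"z":0,"yaw":0},
  {"hand":1,"x":-0.052,"y":-0.0205,"z":0,"yaw":0},
  {"hand":1,"x":-0.052,"y":-0.0205,"z":0,"yaw":0},
  {"hand":1,"x":-0.052,"y":-0.0205,"z":0,"yaw":0},
  {"hand":1,"x":-0.052,"y":-0.0205,"z":0,"yaw":0},
  {"hand":1,"x":-0.052,"y":-0.0205,"z":0,"yaw":0},
  {"hand":1,"x":-0.052,"y":-0.0205,"z":0,"yaw":0},
  {"hand":1,"x":0,"y":0,"z":0,"yaw":0},
  {"hand":1,"x":0,"y":0,"z":0,"yaw":0},
])

```text
clock: 1.5
tcp_pos: [0.5037, 0.2219, 0.248]
eef_rot: [-0.47, -3.105, 0.0]
wrist_force: [-0.7, 0.5, 0.3]
finger_gap: -0.002
grip_force: 0.0
```

```bash
python3 - <<'E'
from h import *
im,K,R,t=grab('wrist','w1.png');o=robot.get_obs()
print(o['clock'],o['tcp_pos'],o['finger_gap'],o['wrist_force']);print(cv2.Rodrigues(o['eef_rot'])[0].round(3))
print(proj([.549,.186,.143],K,R,t),-R.T@t)
np.savez('w1.npz',K=K,R=R,t=t)
E
```

```text
1.55 [0.50336764 0.22232718 0.24813837] 0.0014780569421546182 [ 0.52437939  0.28261851 -0.6715692 ]
[[-0.955  0.295 -0.001]
 [ 0.295  0.955 -0.   ]
 [ 0.001 -0.    -1.   ]]
[286.896433   273.83447221] [0.43060231 0.24524638 0.37290837]
```

View pics/w1.png

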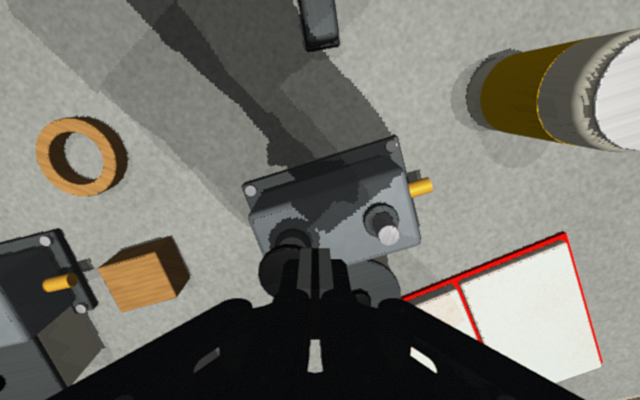

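The wrist view confirms it: the head is centred near (286,271) against a predicted (287,274), and the pin top is at (389,235), part way out. Next I'll centre over the head and hover just above it.

Emit:
jog_arm([
  {"hand":1,"x":-0.027,"y":-0.0105,"z":0,"yaw":0},
  {"hand":1,"x":-0.027,"y":-0.0105,"z":0,"yaw":0},
  {"hand":1,"x":0,"y":0,"z":0.04,"yaw":0},
  {"hand":1,"x":0,"y":0,"z":0.04,"yaw":0},
  {"hand":1,"x":0,"y":0,"z":0,"yaw":0},
])

```text
clock: 2.17
tcp_pos: [0.5468, 0.1865, 0.1661]
eef_rot: [-0.466, -3.102, 0.004]
wrist_force: [0.1, -0.3, 1.3]
finger_gap: -0.0
grip_force: 0.0
```

```bash
python3 - <<'E'
from h import *
a,*_=grab('wrist'); b,K,R,t=grab('scene')
o=robot.get_obs();print(o['clock'],o['tcp_pos'],o['wrist_force'])
tip=o['tcp_pos']-[0,0,.017];print(proj(tip,K,R,t))
c=cv2.resize(b[180:270,330:430],None,fx=4,fy=4,interpolation=cv2.INTER_CUBIC)
a=a[:,120:520]
cv2.imwrite('pics/c1.png',np.hstack([a[:360],c])[:,:800,::-1])
E
```

```text
2.275 [0.54914003 0.18694598 0.16952856] [0.53932795 0.35691485 0.74385366]
[372.82703301 203.3216749 ]
```

View pics/c1.png

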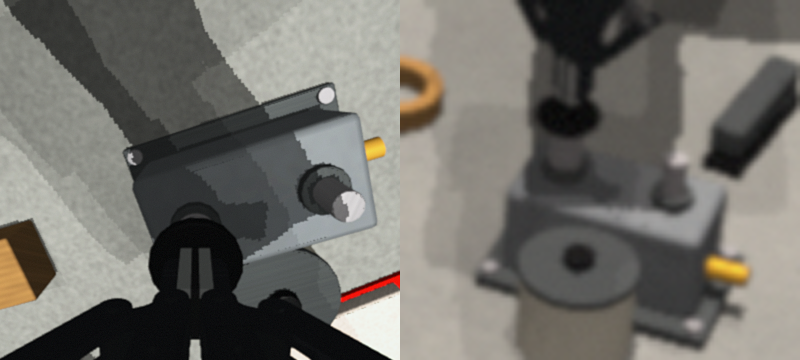

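The fingertips are centred over the head and about 9 mm above it. The pin at (348,207) in the crop is partly out. First press:

Emit:
jog_arm([
  {"hand":1,"z":0.009},
  {"hand":1,"z":0.009},
  {"hand":1,"z":0.009},
  {"hand":1,"z":0.008},
  {"hand":1,"z":0},
  {"hand":1,"z":0},
])

```text
schema error: expected keys hand, x, y, z, yaw
```

Emit:
jog_arm([
  {"hand":1,"x":0,"y":0,"z":0.009,"yaw":0},
  {"hand":1,"x":0,"y":0,"z":0.009,"yaw":0},
  {"hand":1,"x":0,"y":0,"z":0.009,"yaw":0},
  {"hand":1,"x":0,"y":0,"z":0.008,"yaw":0},
  {"hand":1,"x":0,"y":0,"z":0,"yaw":0},
  {"hand":1,"x":0,"y":0,"z":0,"yaw":0},
])

```text
clock: 3.02
tcp_pos: [0.5506, 0.1868, 0.1359]
eef_rot: [0.468, 3.103, 0.005]
wrist_force: [-3.6, 0.6, 19.8]
finger_gap: 0.002
grip_force: 9.9
```

Emit:
jog_arm([
  {"hand":1,"x":0,"y":0,"z":0.003,"yaw":0},
  {"hand":1,"x":0,"y":0,"z":0,"yaw":0},
])

```text
clock: 3.28
tcp_pos: [0.5507, 0.1869, 0.1357]
eef_rot: [0.468, 3.101, 0.006]
wrist_force: [-11.4, -1.7, 44.4]
finger_gap: -0.0
grip_force: 22.2
```

```bash
python3 - <<'E'
from h import *
a,K,R,t=grab('wrist'); b,K2,R2,t2=grab('scene')
o=robot.get_obs();print(o['clock'],o['tcp_pos'],o['wrist_force'])
for h in(0,14,28,42,56): print(h,proj([.549,.270,.095+h/1000],K,R,t)-[120,0],(proj([.549,.270,.095+h/1000],K2,R2,t2)-[330,180])*4+[400,0])
c=cv2.resize(b[180:270,330:430],None,fx=4,fy=4,interpolation=cv2.INTER_CUBIC)
a=a[:,120:520]
cv2.imwrite('pics/c2.png',np.hstack([a[:360],c])[:,:800,::-1])
E
```

```text
3.375 [0.55072148 0.18688837 0.13571974] [-11.06084892  -0.31802381  44.16291948]
0 [345.84104485 198.22350109] [672.91768693 185.7582498 ]
14 [358.58825633 206.92751543] [674.63979256 170.46674698]
28 [373.65292315 217.21392797] [676.37952776 155.01870172]
42 [391.7302095  229.55740872] [678.13716463 139.41169783]
56 [413.82420565 244.64356773] [679.91298092 123.64326912]
```

View pics/c2.png

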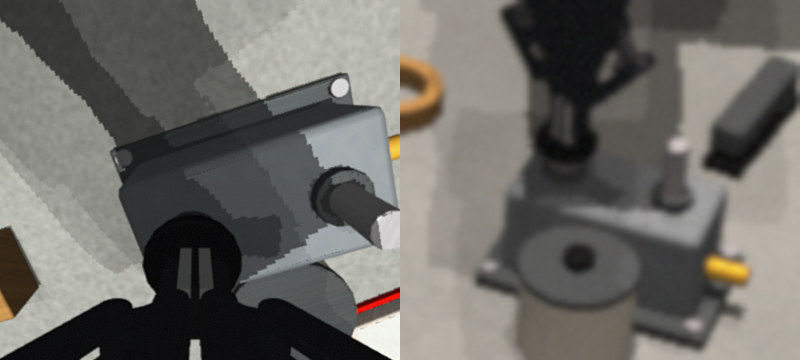

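At the stop (44 N, no further travel). The pin top is at (388,230) in the wrist view and row 140 in the scene view, so it stands at 42 mm with no ring showing. One more stroke should do it. I'll lift fully clear first.

Emit:
jog_arm([
  {"hand":1,"x":0,"y":0,"z":-0.01,"yaw":0},
  {"hand":1,"x":0,"y":0,"z":-0.01,"yaw":0},
  {"hand":1,"x":0,"y":0,"z":-0.01,"yaw":0},
  {"hand":1,"x":0,"y":0,"z":-0.01,"yaw":0},
  {"hand":1,"x":0,"y":0,"z":0,"yaw":0},
  {"hand":1,"x":0,"y":0,"z":0,"yaw":0},
  {"hand":1,"x":0,"y":0,"z":0,"yaw":0},
])

```text
clock: 4.25
tcp_pos: [0.5491, 0.1858, 0.1697]
eef_rot: [-0.469, -3.105, 0.001]
wrist_force: [0.5, 0.0, -0.3]
finger_gap: -0.003
grip_force: 0.0
```

```bash
python3 - <<'E'
from h import *
b,K2,R2,t2=grab('scene')
o=robot.get_obs();print(o['clock'],o['tcp_pos'],o['wrist_force'])
a,K,R,t=grab('wrist')
for h in(28,42,56): print(h,proj([.549,.270,.095+h/1000],K,R,t)-[120,0])
c=cv2.resize(b[180:270,330:430],None,fx=4,fy=4,interpolation=cv2.INTER_CUBIC)
cv2.imwrite('pics/c3.png',np.hstack([a[:360,120:520],c])[:,:,::-1])
E
```

```text
4.3 [0.54916914 0.18584847 0.16976541] [-0.33125037 -0.49582085  0.28808304]
28 [343.98713976 197.53395185]
42 [355.99565728 205.70834163]
56 [370.10725684 215.31433295]
```

View pics/c3.png

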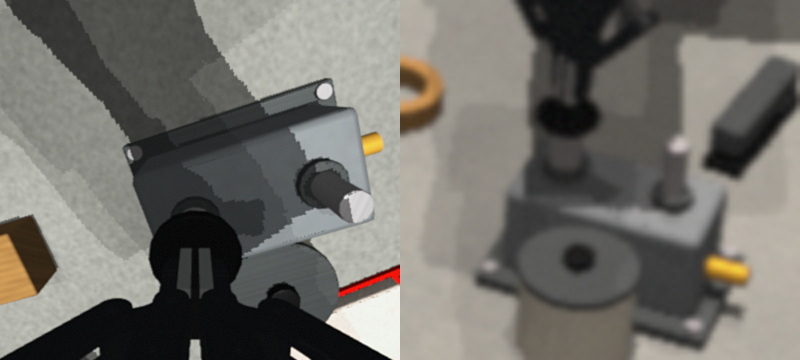

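The plunger is back up. The pin top is at (356,205), still at 42 mm, and no ring shows. Second stroke:

Emit:
jog_arm([
  {"hand":1,"x":0,"y":0,"z":0.009,"yaw":0},
  {"hand":1,"x":0,"y":0,"z":0.009,"yaw":0},
  {"hand":1,"x":0,"y":0,"z":0.009,"yaw":0},
  {"hand":1,"x":0,"y":0,"z":0.008,"yaw":0},
  {"hand":1,"x":0,"y":0,"z":0.003,"yaw":0},
  {"hand":1,"x":0,"y":0,"z":0,"yaw":0},
  {"hand":1,"x":0,"y":0,"z":0,"yaw":0},
])

```text
clock: 5.22
tcp_pos: [0.5499, 0.1862, 0.1358]
eef_rot: [0.469, 3.103, 0.003]
wrist_force: [-10.4, -3.5, 36.6]
finger_gap: -0.003
grip_force: 18.2
```

Emit:
jog_arm([
  {"hand":1,"x":0,"y":0,"z":-0.01,"yaw":0},
  {"hand":1,"x":0,"y":0,"z":-0.01,"yaw":0},
  {"hand":1,"x":0,"y":0,"z":-0.01,"yaw":0},
  {"hand":1,"x":0,"y":0,"z":-0.02,"yaw":0},
  {"hand":1,"x":0,"y":0,"z":-0.03,"yaw":0},
  {"hand":1,"x":0,"y":0,"z":-0.03,"yaw":0},
  {"hand":1,"x":0.03,"y":0,"z":0,"yaw":0},
  {"hand":1,"x":0.03,"y":0,"z":0,"yaw":0},
  {"hand":1,"x":0,"y":0,"z":0,"yaw":0},
  {"hand":1,"x":0,"y":0,"z":0,"yaw":0},
])

```text
clock: 6.48
tcp_pos: [0.4924, 0.2037, 0.2421]
eef_rot: [0.469, 3.106, -0.0]
wrist_force: [-0.7, -0.5, 0.7]
finger_gap: -0.003
grip_force: 0.0
```

```bash
python3 - <<'E'
from h import *
b,K2,R2,t2=grab('scene')
o=robot.get_obs();print(o['clock'],o['tcp_pos'],o['wrist_force'])
a,K,R,t=grab('wrist')
for h in(28,42,56): print(h,proj([.549,.270,.095+h/1000],K,R,t)-[200,0],(proj([.549,.270,.095+h/1000],K2,R2,t2)-[330,180])*4+[400,0])
c=cv2.resize(b[180:270,330:430],None,fx=4,fy=4,interpolation=cv2.INTER_CUBIC)
cv2.imwrite('pics/c4.png',np.hstack([a[:360,200:600],c])[:,:,::-1])
E
```

```text
6.525 [0.49263795 0.20363117 0.24202229] [ 0.74927186 -0.47466415  0.50649972]
28 [214.96340155 242.67998785] [676.37952776 155.01870172]
42 [220.26406447 250.44871491] [678.13716463 139.41169783]
56 [226.1564129  259.08462468] [679.91298092 123.64326912]
```

View pics/c4.png

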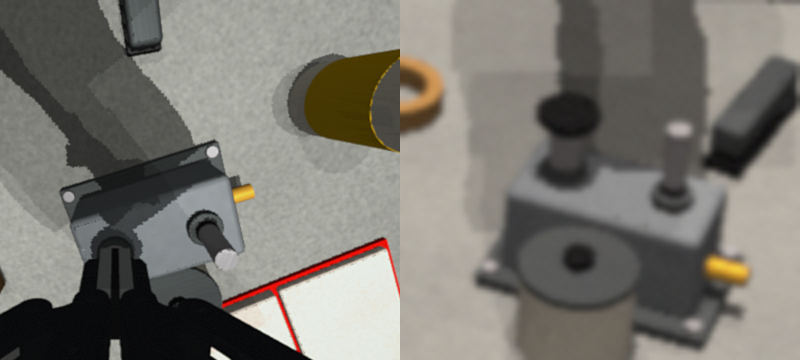

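The pin top is at (226,258) in the wrist view and row ~126 in the scene view, which puts it at 56 mm. The black ring shows above the gland, and the plunger is up.

```bash
python3 -c "
from bench import robot
print(robot.sign_off())"
```

```text
the job is handed in; nothing more can be done
None
```

The round-tank pump is primed and the job is handed in: two full strokes brought its pin to 56 mm with the black ring showing, the plunger is back up, and the arm is clear.

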